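# Fit a profile pad to the rounded edge of a sill trim

### The job

One of the black profile pads standing on the bench has a hollow that fits the rounded top edge of the grey sill trim. Bed that pad on the left-hand end of the edge so that it does not rock and both lips of the hollow bear, then draw it along to the right-hand end under light, even pressure (half a kilogram or a little more, never over one), bearing on both lips and without lifting it off, and leave it sitting there upright.

Things in the scene. Friction and masses are not known exactly. Their poses are not given: they have to be found in the camera images.
- trim_rest: fixed rest: dark steel base plate 90 (its x) x 200 (its y) x 6 mm with two screw props at y = +-70 mm, whose foam-topped heads carry the grey sill trim. Origin: centre of the underside, on the bench; y runs along the trim to its left-hand end, z up. The trim (counted as part of this body) is 220 mm long (y = +-110 mm) and 40 mm wide; its top edge is a half round of 20 mm radius
- crest_left (a point): where the crest of the trim's round would lie 70 mm left of its middle if the props stood at their nominal setting: y = +70 mm, z = 104 mm on the rest (not measured on the trim). The props are set by hand and their setting is not told: the trim may stand up to 8 mm higher or lower, slope along y by up to 0.03 rad either way and lie up to 4 mm to either side in x
- crest_right (a point): the same nominal crest point 70 mm right of the middle: y = -70 mm, z = 104 mm on the rest. On its firm foam the trim sinks 0.3 mm under its own weight and gives about 12 N/mm downwards, 14 N/mm sideways (x) and 80 N m/rad in slope. A scale up to 0.3 m high stands between the pads and the trim; carry the pad over it
- pad_r20: black hard-rubber profile pad with a hollow of 20 mm radius along its underside; 60 mm long (its y, along the hollow), 58 mm wide (x), 58 mm high, 200 to 325 g. Origin: centre of the underside, z up. Hand grip on top 28 mm wide (x), 60 mm long, from 24 to 58 mm above the origin. The hollow is 10.9 mm deep and 35.6 mm wide at the mouth. Turned half round it is the same
- pad_r20_lip_front: the working face of that hollow on the pad's -x side (part of the pad; same origin as the pad); it touches a 20 mm round 50 degrees from the crest
- pad_r20_lip_back: the working face of that hollow on the pad's +x side (part of the pad; same origin as the pad)
- pad_r12: black profile pad of the same outside size, hollow of 12 mm radius, 23 mm wide at the mouth; too tight for the trim. Origin as pad_r20
- pad_r30: black profile pad of the same outside size, hollow of 30 mm radius, 48 mm wide at the mouth; too open for the trim, it rocks. Origin as pad_r20
- pad_nose: black profile pad with a round nose (20 mm radius) in place of a hollow, lying on its 58 x 66 mm end face, 60 mm high. Origin: tip of the nose at mid length; its y points up or down
- masking_tape: roll of masking tape lying on the bench, 98 mm across, 25 mm high; a bystander. Origin: centre of the underside
Mind the look-alikes: they are no part of the job. What is shaped like the pad_r20 but blue or pink is not meant.

How it is judged (in metres and radians):
On the way, in this order (a step that is already met when the one before it is completed fails the run):
1. the 20 mm pad is bedded on the left-hand end of the edge, both lips bearing (y of pad_r20 in the frame of trim_rest above 0.045 m and contact force between each of pad_r20_lip_front, pad_r20_lip_back and trim_rest above 2.6 N), for 0.2 s.
2. it bears on both lips at mid length (y of pad_r20 in the frame of trim_rest between -0.02 and 0.02 m and contact force between each of pad_r20_lip_front, pad_r20_lip_back and trim_rest above 1.2 N), for 0.05 s.
3. it bears on both lips at the right-hand end (y of pad_r20 in the frame of trim_rest below -0.045 m and contact force between each of pad_r20_lip_front, pad_r20_lip_back and trim_rest above 2.6 N), for 0.2 s.
At the end, for the whole second after the job is handed in: The pad with the 20 mm hollow sits at rest on the right-hand end of the trim's edge (its middle 45 to 95 mm from the middle of the rest, along the trim), upright within 8 degrees, both lips bearing with more than 0.3 N (y of pad_r20 in the frame of trim_rest between -0.095 and -0.045 m and angle between pad_r20's own z axis and vertical below 0.14 rad and contact force between each of pad_r20_lip_front, pad_r20_lip_back and trim_rest above 0.3 N and linear speed of pad_r20 below 0.01 m/s); the robot touches nothing.
It fails at once if the pad is pressed on the trim with more than 17 N (contact force between pad_r20 and trim_rest above 17 N).
It fails at once if the pad is lifted off, or set down from above, over the middle of the trim instead of being drawn along it (y of pad_r20 in the frame of trim_rest between -0.04 and 0.04 m and x of pad_r20 in the frame of trim_rest between -0.03 and 0.03 m and z of pad_r20 in the frame of trim_rest between 0.113 and 0.17 m).
It fails at once if a bystander is knocked away (distance of any of masking_tape, pad_nose from where it was at the start of the episode above 0.03 m).
It also fails if it takes over 64 s, if anything falls off the work surface, if the arm or the gripper's body presses on something with over 40 N, if the wrist force passes 120 N, or if a joint passes its speed limit or range.

### The arm

A 6-joint arm with a two-finger parallel gripper is mounted at the origin on a cart in front of the work surface, level with it; the furniture and walls round the work are solid. World frame = base frame: x ahead of the robot, y to its left, z up, the work surface at z = 0. Lengths are in m, angles in degrees, forces in N, time in s.
With the tool pointing down it reaches from about 0.4 to 0.825 m from the base axis. Payload 7 kg.
Tool frame: the origin (TCP) lies at the very end of the fingers, on their centre line; the grasp point (between the pads) lies 19 mm behind it (ctrl.tcp_to_grasp is the distance from the TCP to the grasp point, in m); z points along the fingers, x is the direction in which the jaws open and shut, and the axes are right-handed (so a half turn about z gives the same grasp; the last joint's range is limited). The gripper opens to 88 mm and grips with 3 to 60 N. Pads are 19 mm wide; open, the fingers measure 130 mm over their backs; the gripper's body (78 mm by 193 mm) begins 47 mm behind the grasp point.
Start: joints at [-54.712, 20.546, 0.682, 0, -70.136, -16.507], TCP at [0.217, -0.639, 0.227] pointing down, gripper open.
Joint ranges: [-176.03, 176.03], [-82.01, 121.73], [-58.28, 71.71], [-173.87, 95.51], [-174.79, -0.11], [-173.66, 173.66]. Speed limits (degrees/s): [136.94, 136.94, 172.46, 180, 180, 180].

### API

Orientations are given as [roll, pitch, yaw] about the fixed x, y, z axes, in that order (R = Rz(yaw) Ry(pitch) Rx(roll)).
In Python, from plant import sensors, vision, ticket, ctrl gives the robot as it stands. The module is installed in compiled form; this text tells all that it offers.
- The arm moves only by the tool drive_tool, never from a script. Its argument "moves" is a list of rows, each a list of 6 numbers: the shift along the tool's x, y, z in units of 0.15 m (1.0 is 0.15 m), then the turn, a rotation vector about the tool's x, y, z in units of 60 degrees (1.0 is 60 degrees). In form: [[dx, dy, dz, rx, ry, rz], ...]. A call has 1 to 8 rows; each row is the pose to reach, as a shift and turn from the pose measured when the call began, along the tool's axes at that moment; what a row does not reach only later rows make up. A row lasts 1/10 s, in which the tool goes at most 50 mm and 8.59 degrees, less where a joint would pass 70% of its speed; a pose out of reach is approached as far as the arm can. A call with a number of a shift or a turn outside -1 to 1 is refused whole. A call with a gripper value outside its range is refused whole. "fingers" is the opening, from -1 (shut) to 1 (fully open), set as the call begins (left out, the last holds). The fingers move at their own pace and stop on an object; the grip force is fixed at half the most. Time passes only in rows, so rows that repeat a pose let the fingers close. It gives the time, the measured TCP pose, the force and the opening at its end, in the units of the state.
- sensors.get_obs(): the state, without advancing time (a new reading comes with each control period).
- vision.snapshot(name): name is "scene" or "top" or "wrist"; returns a dict with "pixels" (420x560x3 uint8, red, green, blue), "fx", "fy", "cx", "cy" (pixels), "R" (3x3) and "t" (3): a world point X has camera coordinates R X + t. Camera axes: x right, y down, z forward; pixel columns grow to the right and rows downward; lengths in m; the calibration is good to about 2 mm. A picture is of the moment at which its call begins. There is no depth.
- ticket.close_job(): hands the job in, once; it reports no verdict.
The state is a dict: "clock": time; "joint_pos": joint angles; "qvel": joint speeds; "tau": joint torques, N m; "tool_pos": TCP position; "orientation": TCP orientation; "force": force on the tool from outside, world axes, zero at the start; "moment": the same for the moment, N m; "opening": finger opening in m.
Only numpy, scipy, OpenCV 4.12 (cv2) and the standard library are available. Lean on these libraries where they do the work, as an engineer would, in place of code of your own. Each camera call takes 0.05 s, during which the arm holds its last target.

## Working session

There is one attempt and no reset: what is moved stays moved. The work goes in short steps, Python scripts to look and compute and a tool call to move; the robot and the scene stay as the last step left them, time stands still between calls to the robot, and variables do not carry over. Pictures are saved under pics/ and viewed, and the job is handed in when it is done.

Besides the shell and the picture viewer there is one more tool, called after "Request:" in YAML: its name, and indented under it one key for each argument. drive_tool: Moves the arm, as the interface text tells. Shifts and turns lie within -1 to 1; 1 stands for 0.15 m of shift or 60 degrees of turn. Its arguments: {"type":"object","properties":{"moves":{"type":"array"},"fingers":{"type":"number"}},"required":["moves"]}

```bash
mkdir -p pics; ls
python3 - <<'E'
from plant import sensors, vision, ctrl
import cv2, numpy as np, pickle
print(sensors.get_obs(), ctrl.tcp_to_grasp)
for n in ["scene","top","wrist"]:
    s=vision.snapshot(n); cv2.imwrite(f"pics/{n}0.png",s["pixels"][:,:,::-1]); pickle.dump(s,open(f"{n}0.pkl","wb"))
    print(n,s["fx"],s["fy"],s["cx"],s["cy"],np.round(s["R"],3).tolist(),np.round(s["t"],3), "cam",np.round(-np.array(s["R"]).T@s["t"],3))
E
```

```text
pics
{'clock': 0.0, 'joint_pos': array([-5.47112906e+01,  2.05908286e+01,  6.31787723e-01, -2.02838988e-02,
       -7.01357529e+01, -1.65054783e+01]), 'qvel': array([-0.08036663,  0.02909596, -0.09919837, -0.00988248,  0.01475862,
        0.03725822]), 'tau': array([ 2.63577949e-04, -5.82722068e+01,  2.93049306e+01,  6.99683994e+00,
        6.93411188e-03, -1.94066815e-04]), 'tool_pos': array([ 0.21713294, -0.63858619,  0.22561394]), 'orientation': array([-1.79991348e+02, -9.63053304e-02,  1.08776316e+02]), 'force': array([-0.31859238, -0.79295982,  0.85195776]), 'moment': array([ 0.02936742, -0.0128525 , -0.02300285]), 'opening': 0.0878801805131118} 0.0188
scene 445.8701619596192 445.8701619596192 281.1907403673907 214.29458785588162 [[0.892, -0.451, 0.018], [-0.276, -0.578, -0.768], [0.357, 0.681, -0.64]] [-0.432  0.136  1.32 ] cam [-0.047 -1.015  0.957]
top 539.6115496574497 539.6115496574497 279.76202942082034 196.2525991282556 [[0.073, -0.997, -0.002], [-0.975, -0.071, -0.211], [0.21, 0.017, -0.977]] [-0.123  0.438  1.734] cam [ 0.072 -0.121  1.787]
wrist 309.0738310815102 309.0738310815102 279.7608853574373 211.35817270803415 [[-0.321, 0.947, 0.001], [0.917, 0.311, 0.25], [0.236, 0.082, -0.968]] [ 0.674 -0.031  0.389] cam [ 0.154 -0.66   0.383]
```

View pics/scene0.png

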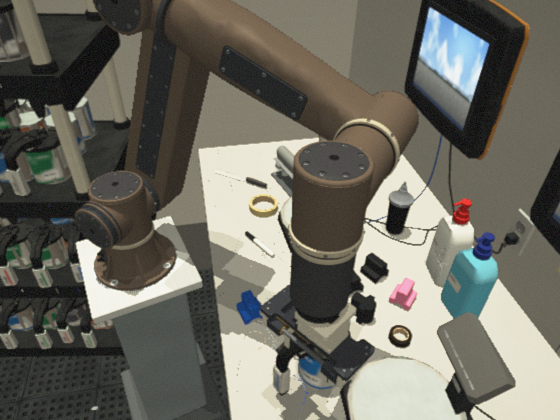

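View pics/top0.png

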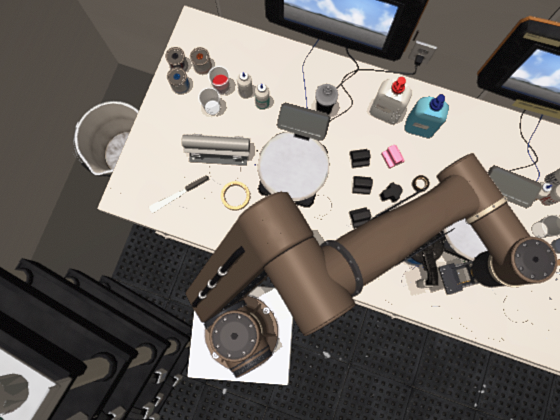

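View pics/wrist0.png

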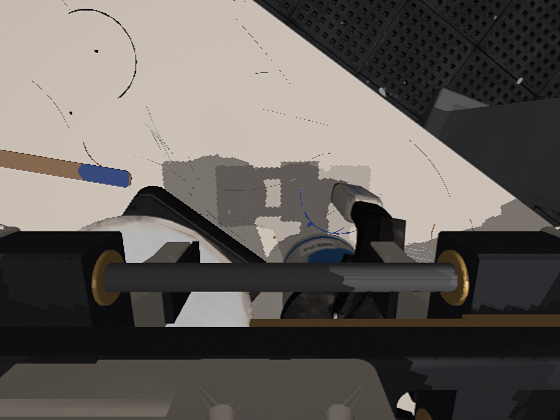

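Run:
```python
import cv2
i=cv2.imread("pics/top0.png")
cv2.imwrite("pics/top0a.png",cv2.resize(i[130:240,330:440],(770,770),interpolation=cv2.INTER_CUBIC)[:600*770//600])
c=cv2.resize(i[135:240,335:440],(600,600),interpolation=cv2.INTER_CUBIC);cv2.imwrite("pics/top0a.png",c)
c=cv2.resize(i[120:220,140:300],(800,500),interpolation=cv2.INTER_CUBIC);cv2.imwrite("pics/top0b.png",c)
i=cv2.imread("pics/scene0.png")
c=cv2.resize(i[240:350,220:420],(800,440),interpolation=cv2.INTER_CUBIC);cv2.imwrite("pics/scene0a.png",c)
```

```text
(no output)
```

View pics/top0a.png

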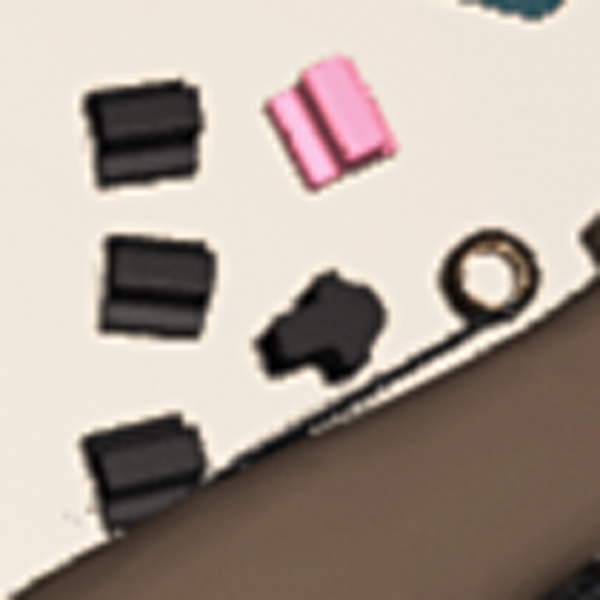

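View pics/top0b.png

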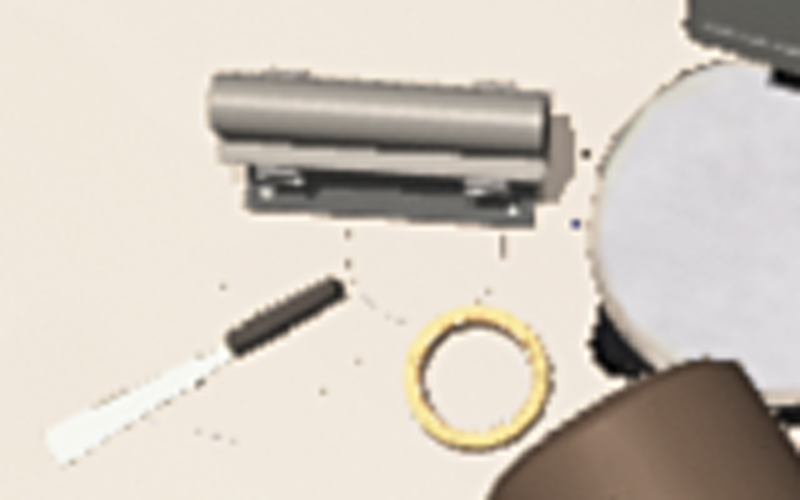

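View pics/scene0a.png

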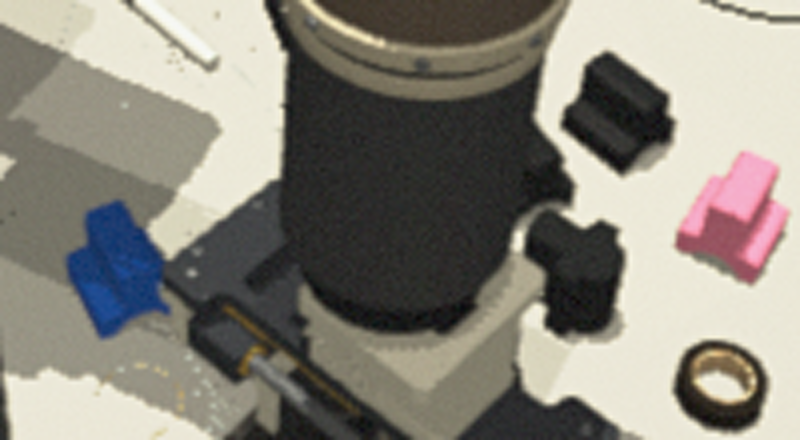

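```bash
cat > h.py <<'E'
import numpy as np, cv2, pickle
from scipy.spatial.transform import Rotation as Rn
def ray(s,u,v):
    R=np.array(s["R"]);c=-R.T@np.array(s["t"]);d=R.T@np.array([(u-s["cx"])/s["fx"],(v-s["cy"])/s["fy"],1]);return c,d
def plane(s,u,v,z):
    c,d=ray(s,u,v);return c+d*(z-c[2])/d[2]
def proj(s,X):
    p=np.array(s["R"])@np.array(X)+np.array(s["t"]);return np.array([s["fx"]*p[0]/p[2]+s["cx"],s["fy"]*p[1]/p[2]+s["cy"]])
def snap(n,k):
    from plant import vision
    s=vision.snapshot(n);cv2.imwrite(f"pics/{n}{k}.png",s["pixels"][:,:,::-1]);pickle.dump(s,open(f"{n}{k}.pkl","wb"));return s
def load(n,k): return pickle.load(open(f"{n}{k}.pkl","rb"))
def pose():
    from plant import sensors
    o=sensors.get_obs();return o,np.array(o["tool_pos"]),Rn.from_euler("xyz",o["orientation"],degrees=True)
def delta(tp,rpy):
    """row for target TCP pos tp and rpy (deg)"""
    o,p,R=pose()
    d=R.inv().apply(np.array(tp)-p)/0.15
    r=(R.inv()*Rn.from_euler("xyz",rpy,degrees=True)).as_rotvec(degrees=True)/60
    return np.round(np.r_[d,r],3)
E
python3 - <<'E'
from h import *
s=load("top",0)
k=105/600
for n,(a,b) in dict(p1=[(90,95),(185,80)],p1t=[(107,108),(195,95)],p2t=[(107,245),(207,250)],p3=[(90,440),(180,420)],nose=[(330,330)]*2).items() if 0 else []: pass
def P(x,y,z): return plane(s,335+x*k,135+y*k,z).round(3)
for n,q in dict(p1=(148,135),p2=(158,285),p3=(150,470),nose=(330,330),pink=(335,120)).items(): print(n,P(*q,.04))
k2=.2
def Q(x,y,z): return plane(s,140+x*k2,120+y*k2,z).round(3)
print("trim crest axis L",Q(212,105,.084),"R",Q(548,125,.084))
print("base front corners",Q(247,210,.006),Q(533,226,.006))
print("tape",Q(478,378,.025),"scale",Q(690,230,.08))
E
```

```text
p1 [ 0.597 -0.353  0.04 ]
p2 [ 0.506 -0.362  0.04 ]
p3 [ 0.397 -0.362  0.04 ]
nose [ 0.487 -0.463  0.04 ]
pink [ 0.614 -0.462  0.04 ]
trim crest axis L [0.601 0.243 0.084] R [0.603 0.021 0.084]
base front corners [0.552 0.228 0.006] [0.555 0.032 0.006]
tape [0.442 0.057 0.025] scale [ 0.54  -0.078  0.08 ]
```

Run:
```python
from h import *
print(delta([0.3,-0.62,0.38],[180,0,165]),delta([0.48,-0.58,0.36],[148,0,180]))
```

```text
[-5.800e-02  5.630e-01 -1.028e+00  0.000e+00 -1.000e-03 -9.370e-01] [-0.192  1.785 -0.895 -0.462  0.33  -1.155]
```

Request:
drive_tool:
  moves:
    - [0,0.2,-1,0,0,-0.94]
    - [-0.06,0.56,-1,0,0,-0.94]
    - [-0.06,0.56,-1,0,0,-0.94]
    - [-0.06,0.56,-1,0,0,-0.94]
    - [-0.06,0.56,-1,0,0,-0.94]
    - [-0.06,0.56,-1,0,0,-0.94]
    - [-0.06,0.56,-1,0,0,-0.94]
    - [-0.06,0.56,-1,0,0,-0.94]
  fingers: 1

```text
clock: 0.95
tool_pos: [0.2998, -0.6202, 0.3754]
orientation: [179.9, -0.1, 165.3]
force: [-0.5, 0.9, 0.3]
opening: 0.0875
```

Run:
```python
from h import *
print(delta([0.42,-0.58,0.36],[148,0,180]),pose()[0]["joint_pos"].round(1))
```

```text
[-0.707  0.463  0.102 -0.529  0.068 -0.24 ] [-48.1  19.3  17.7  -0.  -88.5  33.3]
```

Request:
drive_tool:
  moves:
    - [-0.7,0.46,0.1,-0.53,0.07,-0.24]
    - [-0.7,0.46,0.1,-0.53,0.07,-0.24]
    - [-0.7,0.46,0.1,-0.53,0.07,-0.24]
    - [-0.7,0.46,0.1,-0.53,0.07,-0.24]
    - [-0.7,0.46,0.1,-0.53,0.07,-0.24]
    - [-0.7,0.46,0.1,-0.53,0.07,-0.24]

```text
clock: 1.55
tool_pos: [0.4189, -0.5816, 0.356]
orientation: [147.7, -0.4, 179.9]
force: [-0.3, 1.1, 1.1]
opening: 0.0876
```

Run:
```python
from h import *
snap("wrist",1);snap("scene",1);snap("top",1)
i=cv2.imread("pics/scene1.png")
c=cv2.resize(i[220:350,220:420],(800,520),interpolation=cv2.INTER_CUBIC);cv2.imwrite("pics/scene1a.png",c)
```

```text
(no output)
```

View pics/wrist1.png

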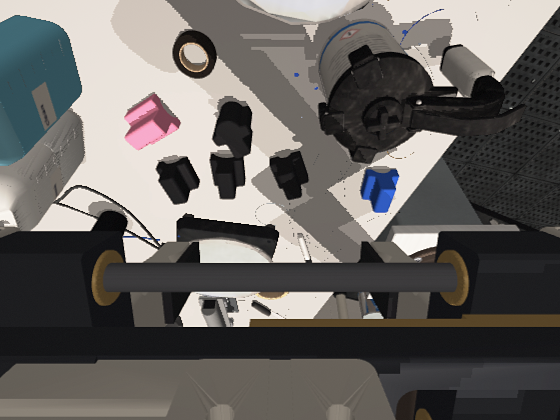

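View pics/scene1a.png

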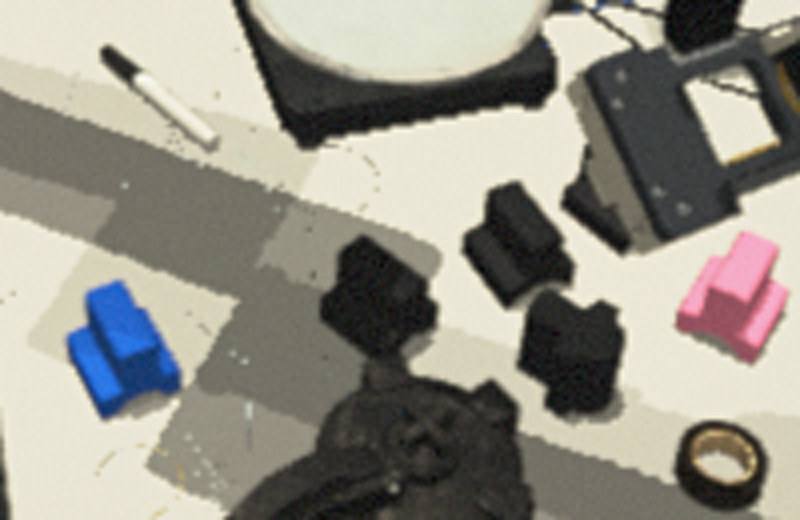

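View pics/top1.png

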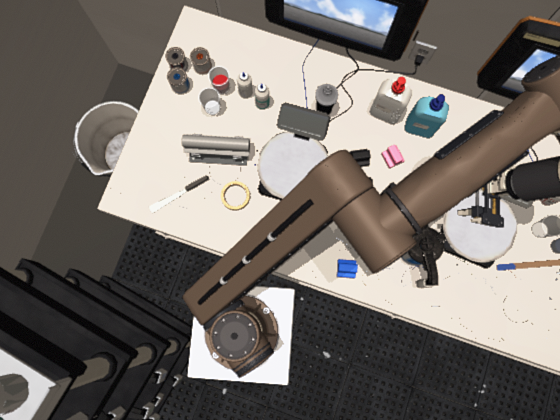

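Run:
```python
from h import *
i=cv2.imread("pics/wrist1.png")[140:215,140:320]
i=cv2.rotate(i,cv2.ROTATE_180); c=cv2.resize(i,(800,333),interpolation=cv2.INTER_CUBIC)
c=np.clip((c/255.)**0.5*255,0,255).astype(np.uint8);cv2.imwrite("pics/wrist1a.png",c)
i=cv2.imread("pics/scene1.png")[260:330,290:380]
c=cv2.resize(i,(720,560),interpolation=cv2.INTER_CUBIC)
c=np.clip((c/255.)**0.5*255,0,255).astype(np.uint8);cv2.imwrite("pics/scene1b.png",c)
```

```text
(no output)
```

View pics/wrist1a.png

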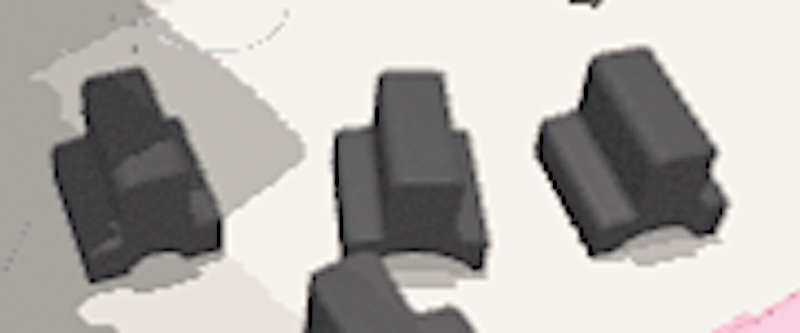

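View pics/scene1b.png

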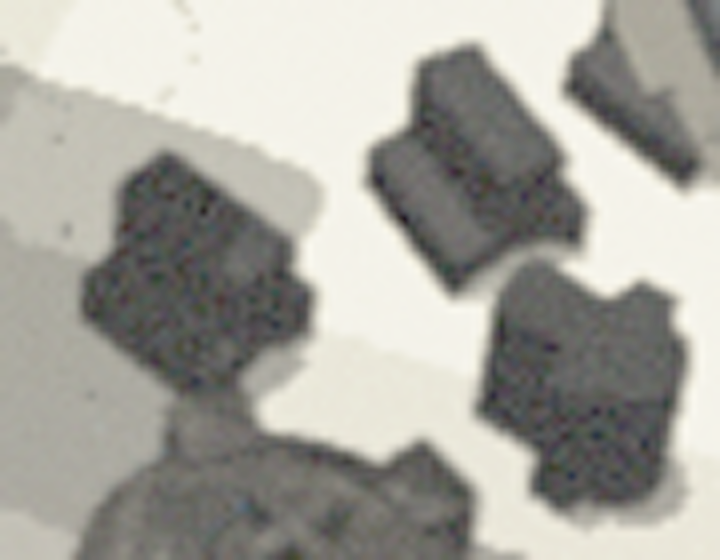

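Run:
```python
from h import *
print(delta([0.5,-0.44,0.22],[134,0,180]),pose()[0]["joint_pos"].round(1))
```

```text
[-5.430e-01  2.920e-01  1.299e+00 -2.360e-01 -1.000e-03 -1.000e-03] [ -50.4   41.5   55.5  -24.8 -126.9   39.3]
```

Request:
drive_tool:
  moves:
    - [-0.3,0,0.1,-0.1,0,0]
    - [-0.54,0,0.3,-0.24,0,0]
    - [-0.54,0.15,0.6,-0.24,0,0]
    - [-0.54,0.29,0.9,-0.24,0,0]
    - [-0.54,0.29,1,-0.24,0,0]
    - [-0.54,0.29,1,-0.24,0,0]

```text
clock: 2.3
tool_pos: [0.4998, -0.4603, 0.2579]
orientation: [133.7, -0.2, -179.9]
force: [-0.0, 0.3, 1.9]
opening: 0.0877
```

Run:
```python
from h import *
snap("wrist",2); print(pose()[0]["joint_pos"].round(1))
```

```text
[ -45.7   43.2   42.9  -35.8 -120.8   35.6]
```

View pics/wrist2.png

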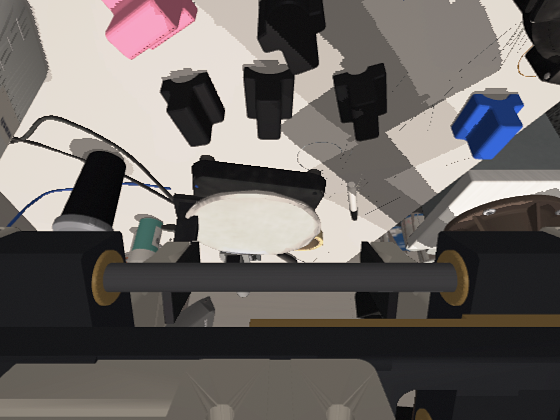

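Run:
```python
from h import *
i=cv2.imread("pics/wrist2.png")[50:150,150:400]
i=cv2.rotate(i,cv2.ROTATE_180); c=cv2.resize(i,(800,320),interpolation=cv2.INTER_CUBIC)
c=np.clip((c/255.)**0.5*255,0,255).astype(np.uint8);cv2.imwrite("pics/wrist2a.png",c)
```

```text
(no output)
```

View pics/wrist2a.png

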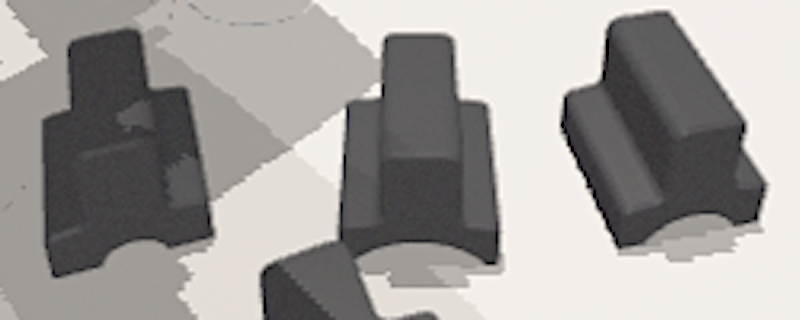

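Run:
```python
from h import *
print(delta([0.597,-0.33,0.25],[180,0,180]),delta([0.597,-0.38,0.30],[180,0,180]))
s=load("top",0);k=.175
P=lambda x,y,z: plane(s,335+x*k,135+y*k,z)
for a,b,z in [((88,95),(182,80),.058),((98,187),(200,175),0.012),((107,147),(190,130),.058),((107,147),(190,130),.03)]:
    A,B=P(*a,z),P(*b,z); d=A-B; print(A.round(3),B.round(3),np.degrees(np.arctan2(-d[0],d[1])).round(1))
```

```text
[-0.65   0.561  0.681  0.769 -0.001  0.001] [-0.649  0.571  0.209  0.769 -0.001  0.001]
[ 0.613 -0.314  0.058] [ 0.626 -0.369  0.058] 13.6
[ 0.571 -0.328  0.012] [ 0.582 -0.388  0.012] 11.1
[ 0.582 -0.327  0.058] [ 0.596 -0.375  0.058] 16.1
[ 0.59 -0.33  0.03] [ 0.604 -0.379  0.03 ] 16.1
```

Request:
drive_tool:
  moves:
    - [-0.3,0.3,0.1,0.3,0,0]
    - [-0.65,0.56,0.2,0.77,0,0]
    - [-0.65,0.56,0.2,0.77,0,0]
    - [-0.65,0.56,0.2,0.77,0,0]
    - [-0.65,0.56,0.2,0.77,0,0]
    - [-0.65,0.56,0.2,0.77,0,0]
    - [-0.65,0.56,0.2,0.77,0,0]

```text
clock: 3.05
tool_pos: [0.5976, -0.38, 0.3054]
orientation: [-179.7, 0.4, -179.8]
force: [-0.2, -0.5, -0.4]
opening: 0.0873
```

Run:
```python
from h import *
snap("wrist",3); snap("top",3)
```

```text
(no output)
```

View pics/wrist3.png

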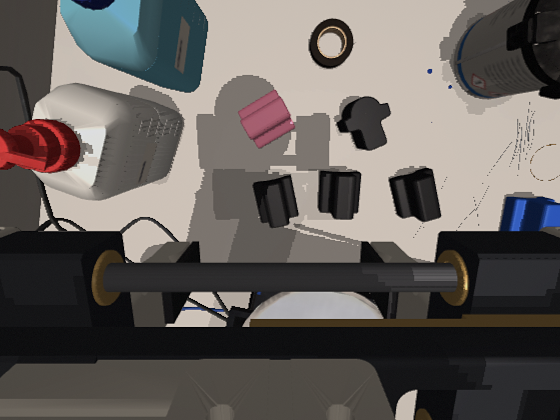

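View pics/top3.png

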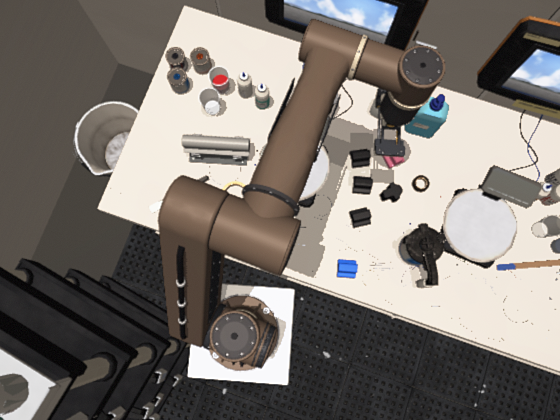

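Run:
```python
from h import *
g=lambda c:np.clip((c/255.)**0.5*255,0,255).astype(np.uint8)
i=cv2.imread("pics/wrist3.png")[165:240,235:315]
a=g(cv2.resize(i,(560,525),interpolation=cv2.INTER_CUBIC));cv2.imwrite("pics/wrist3a.png",a)
i=cv2.imread("pics/top3.png")[143:175,345:377]
a=g(cv2.resize(i,(512,512),interpolation=cv2.INTER_CUBIC));cv2.imwrite("pics/top3a.png",a)
```

```text
(no output)
```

View pics/wrist3a.png

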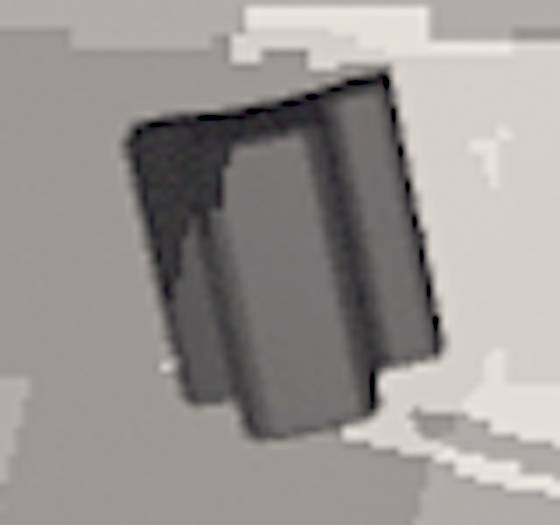

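View pics/top3a.png

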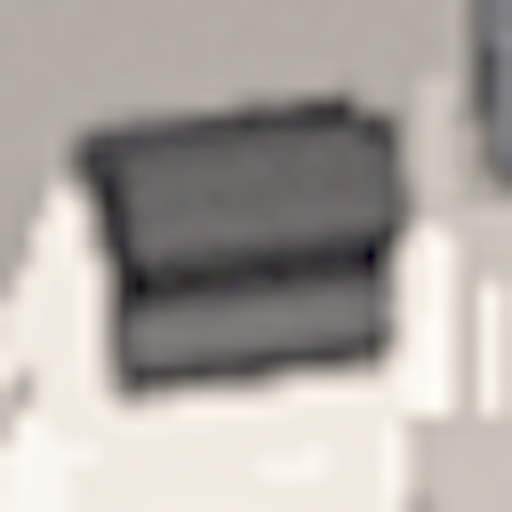

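Run:
```python
from h import *
s=load("wrist",3)
W=lambda x,y,z: plane(s,235+x/7-0.4,165+y/7-.4,z)
A,B,C,D=[W(*q,.058) for q in [(228,145),(320,132),(255,436),(370,412)]]
print(A,B,C,D,"ctr",(A+B+C+D)/4)
for p,q in [(C,A),(D,B)]:
    d=p-q;print(np.degrees(np.arctan2(-d[0],d[1])),np.linalg.norm(d))
print(np.linalg.norm(A-B),np.linalg.norm(C-D))
E1,E2=W(387,80,.024),W(438,350,.024); d=E2-E1; print(E1,E2,np.degrees(np.arctan2(-d[0],d[1])),np.linalg.norm(d))
s=load("top",3)
T=lambda x,y,z: plane(s,345+x/16-.5,143+y/16-.5,z)
q=[(95,145),(345,105),(130,275),(375,240)]
X=[T(*a,.058) for a in q];print(np.round(X,3),np.mean(X,0))
```

```text
[ 0.61548328 -0.37905502  0.058     ] [ 0.59808178 -0.38161111  0.058     ] [ 0.61057455 -0.32155263  0.058     ] [ 0.58811388 -0.32656086  0.058     ] ctr [ 0.60306337 -0.3521949   0.058     ]
4.879265276390691 0.057711523408281076
10.263306217525056 0.05594540845734622
0.01758822461616765 0.02301226216231608
[ 0.58460407 -0.38695479  0.024     ] [ 0.57325144 -0.33018545  0.024     ] 11.30872575851272 0.057893345996756516
[[ 0.613 -0.314  0.058]
 [ 0.626 -0.366  0.058]
 [ 0.585 -0.323  0.058]
 [ 0.597 -0.373  0.058]] [ 0.60521927 -0.3442778   0.058     ]
```

Run:
```python
from h import *
print(delta([0.604,-0.351,0.11],[180,0,-169]))
print(pose()[0]["joint_pos"].round(1))
```

```text
[-0.04   0.208  1.289 -0.002  0.004 -0.182]
[-16.9  21.8  12.4   0.  -80.3  16.9]
```

Request:
drive_tool:
  moves:
    - [-0.04,0.21,0.3,0,0,-0.18]
    - [-0.04,0.21,0.6,0,0,-0.18]
    - [-0.04,0.21,0.9,0,0,-0.18]
    - [-0.04,0.21,1,0,0,-0.18]
    - [-0.04,0.21,1,0,0,-0.18]
  fingers: 0.4

```text
clock: 3.65
tool_pos: [0.6028, -0.3517, 0.1516]
orientation: [-180.0, 0.0, -169.3]
force: [-0.3, -1.5, 0.8]
opening: 0.062
```

Run:
```python
from h import *
snap("wrist",4);snap("scene",4)
print(delta([0.604,-0.351,0.03],[180,0,-169]))
```

```text
[ 0.009  0.013  0.837 -0.004  0.005 -0.003]
```

View pics/wrist4.png

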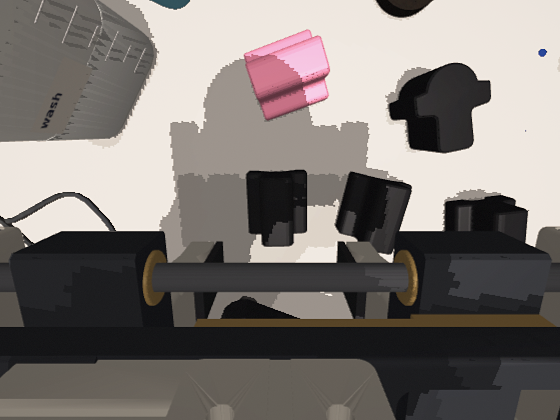

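View pics/scene4.png

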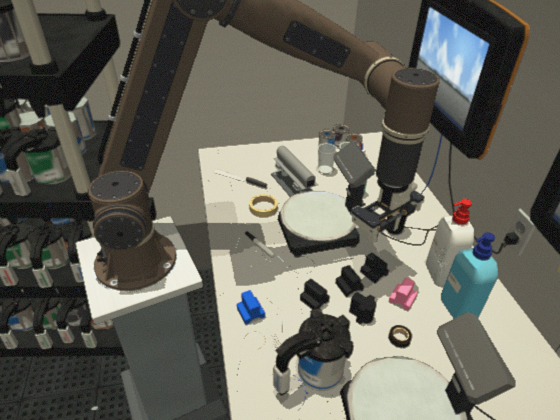

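Run:
```python
from h import *
print(proj(load("scene",4),pose()[1]),proj(load("wrist",4),pose()[1]))
s=load("wrist",4)
cv2.imwrite("pics/wrist4a.png",cv2.resize(np.clip((cv2.imread("pics/wrist4.png")[160:255,235:320]/255.)**.5*255,0,255).astype(np.uint8),(595,665)[::1][:2],interpolation=cv2.INTER_CUBIC)[:600])
```

```text
[381.50495624 233.86915088] [275.58637806 258.42212941]
```

View pics/wrist4a.png

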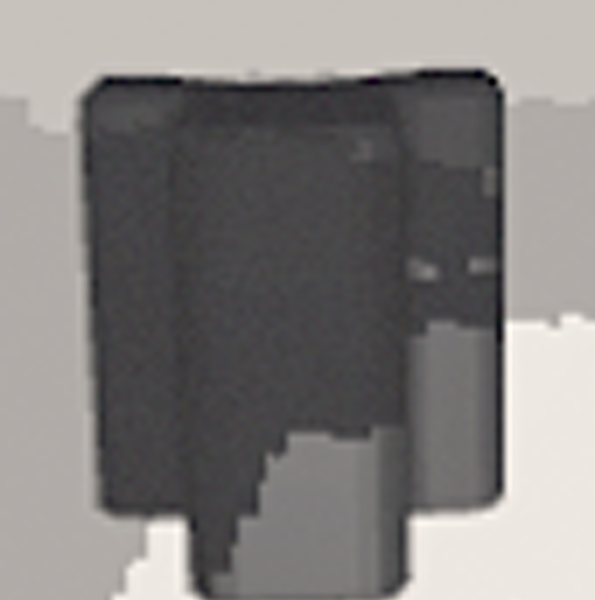

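Run:
```python
from h import *
s=load("wrist",4)
W=lambda x,y,z: plane(s,235+x/7-0.4,160+y/7-.4,z)
A,B,C,D=[W(*q,.058) for q in [(185,118),(405,118),(200,595),(405,595)]]
print(A,B,C,D,"ctr",(A+B+C+D)/4)
for p,q in [(C,A),(D,B)]:
    d=p-q;print(np.degrees(np.arctan2(-d[0],d[1])),np.linalg.norm(d))
a,b,c,d=[W(*q,.022) for q in [(85,90),(500,80),(102,515),(500,505)]]
print(a,b,c,d,(a+b+c+d)/4)
```

```text
[ 0.62335827 -0.37950709  0.058     ] [ 0.59817353 -0.38426015  0.058     ] [ 0.61147083 -0.32168159  0.058     ] [ 0.58662983 -0.32636874  0.058     ] ctr [ 0.60490811 -0.35295439  0.058     ]
11.616704801563424 0.059034736600637315
11.277015279076243 0.059031115716491014
[ 0.63824443 -0.37532814  0.022     ] [ 0.58437682 -0.38684448  0.022     ] [ 0.62646021 -0.31715139  0.022     ] [ 0.57215826 -0.32889061  0.022     ] [ 0.60530993 -0.35205366  0.022     ]
```

Request:
drive_tool:
  moves:
    - [-0.01,0,0.3,0,0,0]
    - [-0.01,0,0.6,0,0,0]
    - [-0.01,0,0.8,0,0,0]
    - [-0.01,0,0.81,0,0,0]
    - [-0.01,0,0.81,0,0,0]

```text
clock: 4.25
tool_pos: [0.6088, -0.3534, 0.0365]
orientation: [-179.7, 0.4, -169.2]
force: [0.7, 0.4, 0.9]
opening: 0.0611
```

Request:
drive_tool:
  moves:
    - [0.02,0,0.03,0,0,0]
    - [0.02,0,0.03,0,0,0]
    - [0.02,0,0.03,0,0,0]

```text
clock: 4.55
tool_pos: [0.6067, -0.3544, 0.0339]
orientation: [-179.6, 0.6, -169.2]
force: [0.7, 0.5, -0.4]
opening: 0.0611
```

Request:
drive_tool:
  moves:
    - [0.01,0,0.03,0,0,0]
    - [0.01,0,0.03,0,0,0]

```text
clock: 4.75
tool_pos: [0.6051, -0.3547, 0.0295]
orientation: [-179.6, 0.6, -169.2]
force: [0.4, -0.1, -0.3]
opening: 0.0614
```

Request:
drive_tool:
  moves:
    - [0,0,0,0,0,0]
    - [0,0,0,0,0,0]
    - [0,0,0,0,0,0]
    - [0,0,0,0,0,0]
    - [0,0,0,0,0,0]
    - [0,0,0,0,0,0]
  fingers: -1

```text
clock: 5.35
tool_pos: [0.6052, -0.3547, 0.0295]
orientation: [-179.6, 0.6, -169.2]
force: [-0.1, 0.5, 0.9]
opening: 0.0274
```

Request:
drive_tool:
  moves:
    - [0,0,-0.2,0,0,0]
    - [0,0,-0.5,0,0,0]
    - [0,0,-0.8,0,0,0]
    - [0,0,-1,0,0,0]
    - [0,0,-1,0,0,0]
    - [0,0,-1,0,0,0]

```text
clock: 5.95
tool_pos: [0.6033, -0.3535, 0.1795]
orientation: [-179.6, 0.6, -169.2]
force: [-1.8, -0.2, -3.7]
opening: 0.0277
```

Run:
```python
from h import *
s=load("top",3)
for z in (0.2,.25,.3): print("display",[plane(s,u,v,z).round(3).tolist() for u,v in [(280,108),(327,110),(325,137),(277,130)]])
print(delta([0.62,-0.25,0.39],[180,0,-173]))
print(delta([0.60,0.05,0.39],[180,0,180]))
print(pose()[0]["joint_pos"].round(1))
```

```text
display [[0.694, -0.073, 0.2], [0.698, -0.22, 0.2], [0.61, -0.218, 0.2], [0.621, -0.069, 0.2]]
display [[0.674, -0.075, 0.25], [0.678, -0.217, 0.25], [0.593, -0.215, 0.25], [0.604, -0.071, 0.25]]
display [[0.655, -0.076, 0.3], [0.659, -0.213, 0.3], [0.576, -0.212, 0.3], [0.587, -0.072, 0.3]]
[-0.254  0.647 -1.405 -0.006  0.011  0.063]
[-0.497  2.637 -1.416 -0.006  0.011  0.18 ]
[-14.4  24.   -0.3   0.1 -64.9  25.1]
```

Request:
drive_tool:
  moves:
    - [0.1,0,-0.3,0,0,0]
    - [0.3,0,-0.6,0,0,0]
    - [0.4,0,-0.9,0,0,0]
    - [0.5,0,-1,0,0,0.06]
    - [0.5,0,-1,0,0,0.06]
    - [0.5,0,-1,0,0,0.06]

```text
clock: 6.55
tool_pos: [0.5273, -0.3663, 0.3266]
orientation: [-179.8, 0.5, -172.8]
force: [-1.0, -0.6, -4.1]
opening: 0.0281
```

Request:
drive_tool:
  moves:
    - [0,0.1,-0.3,0,0,0]
    - [0,0.3,-0.4,0,0,0]
    - [0,0.6,-0.45,0,0,0.05]
    - [0,0.9,-0.45,0,0,0.12]
    - [0,1,-0.45,0,0,0.12]
    - [0,1,-0.45,0,0,0.12]

```text
clock: 7.15
tool_pos: [0.5078, -0.2149, 0.3914]
orientation: [-179.9, 0.4, -179.8]
force: [0.2, 0.6, -3.0]
opening: 0.0276
```

Run:
```python
from h import *
o,p,R=pose();print(p,o["orientation"],o["force"],o["opening"])
print(delta([0.60,0.07,0.39],[180,0,179]))
```

```text
[ 0.50775238 -0.21486014  0.39137745] [-179.90666404    0.38858529 -179.75605378] [ 0.18234807  0.57828009 -3.0498973 ] 0.027553330880305392
[-6.230e-01  1.896e+00  1.000e-02 -1.000e-03  6.000e-03  2.100e-02]
```

Request:
drive_tool:
  moves:
    - [0,0.3,0,0,0,0]
    - [0,0.6,0,0,0,0]
    - [0,0.9,0,0,0,0.01]
    - [0,1,0,0,0,0.01]
    - [0,1,0,0,0,0.01]

```text
clock: 7.65
tool_pos: [0.5075, -0.063, 0.3891]
orientation: [-179.9, 0.2, 179.9]
force: [-0.0, -0.4, -3.6]
opening: 0.0275
```

Request:
drive_tool:
  moves:
    - [0,0.3,0,0,0,0]
    - [0,0.6,0,0,0,0]
    - [0,0.9,0,0,0,0.01]
    - [0,1,0,0,0,0.01]
    - [0,1,0,0,0,0.01]

```text
clock: 8.15
tool_pos: [0.5082, 0.0883, 0.3869]
orientation: [-179.8, 0.0, 179.4]
force: [0.9, -1.2, -3.3]
opening: 0.0278
```

Request:
drive_tool:
  moves:
    - [0,0.3,0,0,0,0]
    - [0,0.6,0,0,0,0]
    - [0,0.8,0,0,0,0.01]
    - [0,0.8,0,0,0,0.01]
    - [0,0.8,0,0,0,0.01]

```text
clock: 8.65
tool_pos: [0.5099, 0.2077, 0.3852]
orientation: [-179.7, -0.1, 178.9]
force: [1.0, -1.1, -2.1]
opening: 0.0278
```

Run:
```python
from h import *
print(pose()[1]); snap("wrist",5)
```

```text
[0.5099069  0.2076664  0.38521464]
```

View pics/wrist5.png

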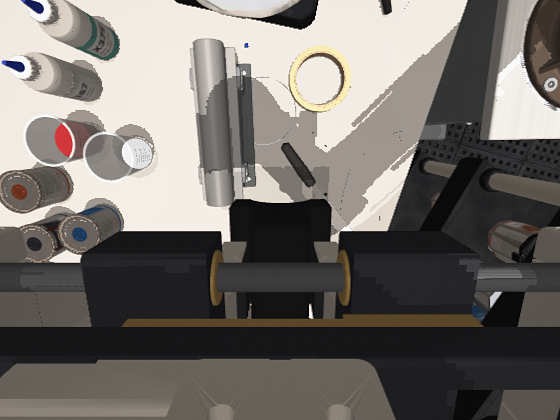

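Request:
drive_tool:
  moves:
    - [-0.3,0.05,0.1,0,0,0]
    - [-0.6,0.1,0.3,0,0,0]
    - [-0.9,0.1,0.5,0,0,0]
    - [-0.95,0.1,0.55,0,0,0]
    - [-0.95,0.1,0.55,0,0,0]
    - [-0.95,0.1,0.55,0,0,0]

```text
clock: 9.3
tool_pos: [0.6528, 0.2172, 0.3029]
orientation: [-179.7, -0.1, 178.7]
force: [-0.8, -0.2, -2.4]
opening: 0.0279
```

Run:
```python
from h import *
print(pose()[1]); snap("wrist",6)
g=lambda c:c
i=cv2.imread("pics/wrist5.png")[30:215,180:260]; cv2.imwrite("pics/wrist5a.png",cv2.resize(cv2.rotate(i,cv2.ROTATE_90_CLOCKWISE),(740,320),interpolation=cv2.INTER_CUBIC))
```

```text
[0.65282131 0.21716452 0.30290638]
```

View pics/wrist6.png

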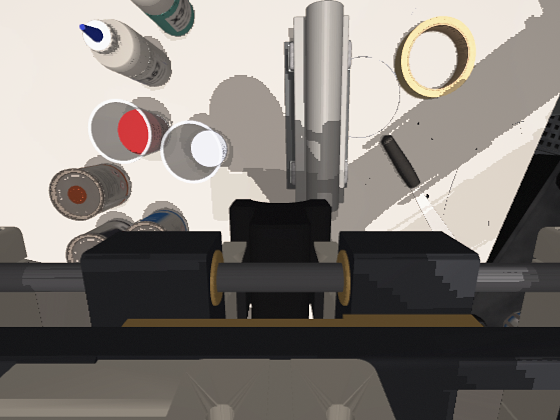

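View pics/wrist5a.png

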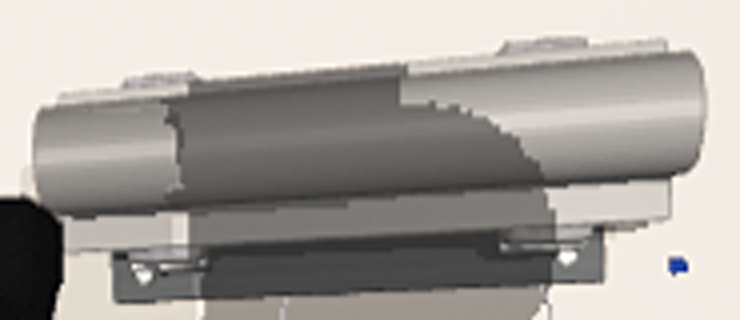

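Run:
```python
from h import *
i=cv2.imread("pics/wrist6.png")[0:205,270:370]; cv2.imwrite("pics/wrist6a.png",cv2.resize(cv2.rotate(i,cv2.ROTATE_90_CLOCKWISE),(800,400),interpolation=cv2.INTER_CUBIC))
for k,rows,c0,c1 in [(5,(50,80,110,140,170,195),185,245),(6,(20,50,80,110,140,165,190),285,355)]:
    G=cv2.cvtColor(load("wrist",k)["pixels"],cv2.COLOR_RGB2GRAY).astype(float)
    G=cv2.GaussianBlur(G,(1,5),0)
    for r in rows:
        print(k,r,' '.join(f"{int(v)}" for v in G[r,c0:c1]))
```

```text
5 50 237 237 237 238 217 190 196 204 139 118 135 146 154 162 166 170 174 176 183 189 200 211 212 210 200 186 179 171 167 162 157 154 146 141 130 121 109 96 69 68 162 205 210 209 209 209 209 210 212 176 194 234 238 237 237 237 237 237 237 237
5 80 238 238 238 240 225 169 173 172 192 203 181 127 125 141 152 158 163 169 171 176 180 189 195 211 214 212 208 190 183 172 168 163 160 155 146 115 97 93 80 70 56 77 120 126 124 124 124 125 124 125 128 96 102 111 109 71 131 87 50 68
5 110 238 238 238 238 238 238 238 238 239 241 201 196 206 163 127 134 146 155 163 168 175 127 106 112 113 121 124 121 121 112 109 105 103 101 100 97 94 91 86 82 77 70 55 80 117 123 122 123 123 122 123 124 121 81 54 53 52 67 72 72
5 140 238 238 238 238 238 238 238 238 238 238 239 241 228 145 112 119 90 85 93 98 101 103 105 106 108 110 113 117 121 120 120 113 109 105 104 100 100 97 94 92 87 82 77 70 56 83 89 115 121 121 121 120 121 122 109 67 50 52 53 68
5 170 238 238 238 239 238 239 238 238 239 239 238 239 243 193 174 168 193 208 171 102 86 95 99 91 87 88 95 110 118 119 127 128 134 130 123 116 135 135 132 127 127 140 
[... 1490 characters left out ...]
21 123 99 90 75 84 88 95 100 104 112 114 121 109 108 109 107 106 109 113 114 119 120 118 116 115 111 110 107 107 105 104 101 99 98 93 87 74 164 212 217 216 212 153 120 107 215 238 237 237 237 237 237
6 165 159 96 67 71 49 119 98 93 108 100 97 115 120 120 120 119 120 120 121 97 89 69 70 77 83 86 89 94 95 99 100 103 104 106 106 109 112 114 118 119 116 115 111 109 108 107 106 105 103 101 98 95 90 81 122 207 219 217 216 168 176 180 168 158 152 150 151 151 151 152
6 190 120 119 114 113 111 111 111 111 112 113 93 86 88 88 88 88 88 88 88 88 90 66 62 67 70 73 74 77 78 80 81 82 82 84 84 85 87 87 88 88 87 87 86 85 84 84 83 82 81 80 78 76 73 66 83 88 86 86 78 143 155 153 153 153 153 153 153 152 153 153
```

View pics/wrist6a.png

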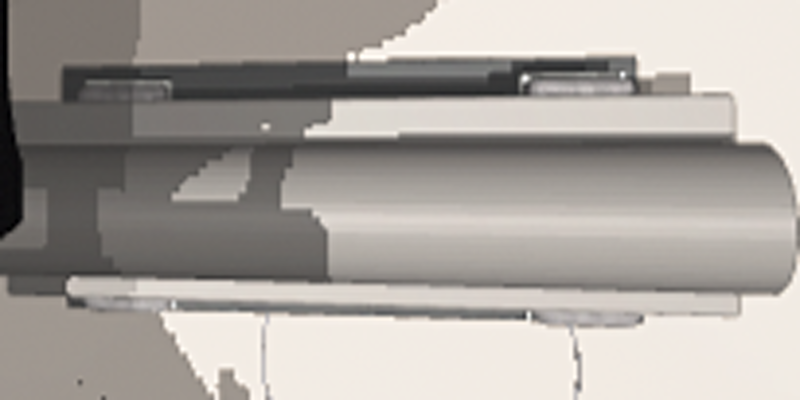

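```bash
cat > fit.py <<'E'
from h import *
from scipy.optimize import least_squares
def edge(G,r,c0,c1,rising):
    # find strongest step in [c0,c1], subpixel by mid crossing of local plateau values
    g=np.diff(G[r,c0:c1+1]); g=g if rising else -g
    k=int(np.argmax(g)); 
    if g[k]<15: return None
    w=slice(max(k-1,0),k+2); ww=np.clip(g[w],0,None); idx=np.arange(max(k-1,0),k+2)[:len(ww)]
    return c0+(ww*idx).sum()/ww.sum()+0.5
pts=[]
S={5:load("wrist",5),6:load("wrist",6)}
for k,rows,f in [(5,range(48,200,2),lambda r:(193+(r-50)*13/145)),(6,range(10,134,2),lambda r:342.5-(r-20)*2.9/110)]:
    G=cv2.cvtColor(S[k]["pixels"],cv2.COLOR_RGB2GRAY).astype(float)
    L=[]
    for r in rows:
        c=f(r); e=edge(G,r,int(c)-3,int(c)+4,k==6)
        if e is not None: L.append((r,e))
    L=np.array(L); 
    for _ in range(3):
        p=np.polyfit(L[:,0],L[:,1],1); d=L[:,1]-np.polyval(p,L[:,0]); L=L[abs(d)<max(2*d.std(),.3)]
    print(k,len(L),p,d.std(), L[::8].round(2).tolist())
    for r in np.linspace(L[0,0],L[-1,0],20): pts.append((k,np.polyval(p,r),r))
# axis: point (x0,y=.13,z0), dir (a,1,b)
def res(q):
    x0,z0,a,b=q; P=np.array([x0,.13,z0]);D=np.array([a,1,b]);D/=np.linalg.norm(D);o=[]
    for k,u,v in pts:
        c,d=ray(S[k],u,v);n=np.cross(d,D);n/=np.linalg.norm(n); s=np.dot(c-P,n)
        o.append(abs(s)-.02)
    return np.array(o)*1e3
f=least_squares(res,[.602,.084,-.01,0]);print(f.x.round(4),"crest z",f.x[1]+.02,"rms",np.sqrt((f.fun**2).mean()))
E
python3 fit.py
```

```text
5 76 [8.15455675e-02 1.88257625e+02] 1.1412881662427223 [[48.0, 192.62], [64.0, 193.83], [80.0, 195.29], [96.0, 196.72], [112.0, 197.99], [128.0, 196.78], [144.0, 198.5], [160.0, 199.67], [176.0, 203.68], [192.0, 205.0]]
6 61 [-2.52506649e-02  3.43529497e+02] 0.12113028448071494 [[10.0, 343.18], [26.0, 342.91], [42.0, 342.67], [60.0, 341.9], [76.0, 341.66], [92.0, 341.37], [108.0, 340.67], [124.0, 340.51]]
[ 0.6012  0.0922  0.0008 -0.0021] crest z 0.11215833657572806 rms 2.9011921187814916e-14
```

```bash
sed -i 's/(5,range(48,200,2)/(5,list(range(48,118,2))+list(range(172,200,2))/' fit.py; python3 fit.py
python3 - <<'E'
from h import *
for k in (5,6):
  s=load("wrist",k); print(s["t"], -np.array(s["R"]).T@s["t"])
# base plate edge (near, -x side) in view 5
G=cv2.cvtColor(load("wrist",5)["pixels"],cv2.COLOR_RGB2GRAY)
s=load("wrist",5)
# zoom coords in wrist5a: corners of base plate front: (115,300),(605,280); rotate 90cw: zoomx = (215-row)*4 ; zoomy=(col-180)*4
for zx,zy in [(115,300),(605,280)]:
    u,v=180+zy/4-.5,215-zx/4-.5; print(plane(s,u,v,.006).round(4))
# trim ends, crest line: y of end at crest: zoomx 35 and 707 at mid
for zx,zy in [(33,160),(707,110)]:
    u,v=180+zy/4-.5,215-zx/4-.5; print(plane(s,u,v,.104).round(4))
E
```

```text
5 47 [8.77633054e-02 1.88306212e+02] 0.10596870659008657 [[48.0, 192.62], [64.0, 193.83], [80.0, 195.29], [96.0, 196.72], [112.0, 197.99], [186.0, 204.69]]
6 61 [-2.52506649e-02  3.43529497e+02] 0.12113028448071494 [[10.0, 343.18], [26.0, 342.91], [42.0, 342.67], [60.0, 341.9], [76.0, 341.66], [92.0, 341.37], [108.0, 340.67], [124.0, 340.51]]
[ 0.6007  0.0895 -0.0023 -0.0183] crest z 0.10952148718397321 rms 2.646803765432672e-14
[ 0.50464374 -0.28085811  0.4901001 ] [0.50854416 0.14185014 0.5431446 ]
[ 0.64692326 -0.27427924  0.40718226] [0.65130942 0.15143957 0.46086689]
[0.5538 0.2303 0.006 ]
[0.5538 0.0324 0.006 ]
[0.5978 0.2433 0.104 ]
[0.5987 0.0212 0.104 ]
```

Run:
```python
from h import *
print(delta([0.6007,0.198,0.20],[-178.7,0,180.1]))
```

```text
[ 0.344 -0.136  0.695  0.017  0.    -0.022]
```

Request:
drive_tool:
  moves:
    - [0.2,-0.08,0.1,0.017,0,-0.02]
    - [0.344,-0.136,0.3,0.017,0,-0.02]
    - [0.344,-0.136,0.5,0.017,0,-0.02]
    - [0.344,-0.136,0.7,0.017,0,-0.02]
    - [0.344,-0.136,0.7,0.017,0,-0.02]
    - [0.344,-0.136,0.7,0.017,0,-0.02]

```text
clock: 9.95
tool_pos: [0.601, 0.1981, 0.2016]
orientation: [-178.8, 0.1, -180.0]
force: [0.6, 0.4, -2.3]
opening: 0.028
```

```bash
cat >> h.py <<'E'
def fav(n=10):
    from plant import vision
    F=[];M=[];P=[];O=[]
    for i in range(n):
        vision.snapshot("wrist"); o=pose()[0]; F.append(o["force"]);M.append(o["moment"]);P.append(o["tool_pos"]);O.append(np.unwrap(np.radians([180,0,180])) *0+o["orientation"]%360)
    print("t",round(o["clock"],2),"F",np.mean(F,0).round(2),"sd",np.std(F,0).round(2),"M",np.mean(M,0).round(3),"P",np.mean(P,0).round(4),"O",np.mean(O,0).round(2),"op",round(o["opening"],4))
E
python3 - <<'E'
from h import *
fav(10)
snap("scene",7)
print(delta([0.6007,0.198,0.14],[-178.7,0,180.1]))
i=cv2.imread("pics/scene7.png");cv2.imwrite("pics/scene7a.png",cv2.resize(i[100:220,230:400],(800,565),interpolation=cv2.INTER_CUBIC))
E
```

```text
t 10.45 F [ 0.02  0.23 -2.63] sd [0.46 0.42 0.42] M [0.129 0.096 0.016] P [0.6013 0.1983 0.2009] O [1.8122e+02 1.3000e-01 1.7997e+02] op 0.0278
[ 0.     0.009  0.395  0.     0.    -0.002]
```

View pics/scene7a.png

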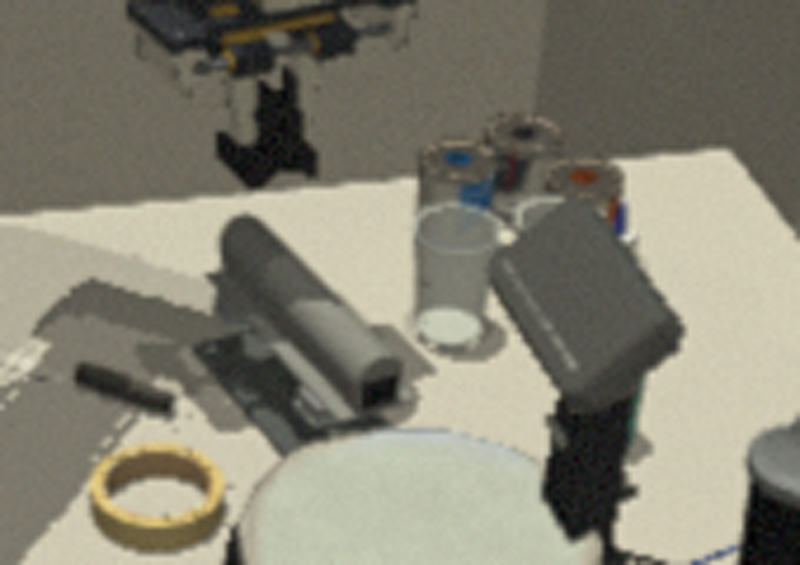

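Request:
drive_tool:
  moves:
    - [0,0,0.2,0,0,0]
    - [0,0,0.35,0,0,0]
    - [0,0,0.42,0,0,0]
    - [0,0,0.42,0,0,0]
    - [0,0,0.42,0,0,0]

```text
clock: 11.0
tool_pos: [0.6014, 0.1968, 0.1372]
orientation: [-178.7, 0.1, 180.0]
force: [-0.8, 0.7, -2.4]
opening: 0.0282
```

Run:
```python
from h import *
fav(6)
snap("scene",8)
i=cv2.imread("pics/scene8.png");cv2.imwrite("pics/scene8a.png",cv2.resize(i[110:220,250:360],(600,600),interpolation=cv2.INTER_CUBIC))
```

```text
t 11.3 F [ 0.12 -0.15 -2.76] sd [0.26 0.38 0.58] M [ 0.111  0.085 -0.002] P [0.6014 0.1969 0.1376] O [1.8123e+02 1.1000e-01 1.7996e+02] op 0.0278
```

View pics/scene8a.png

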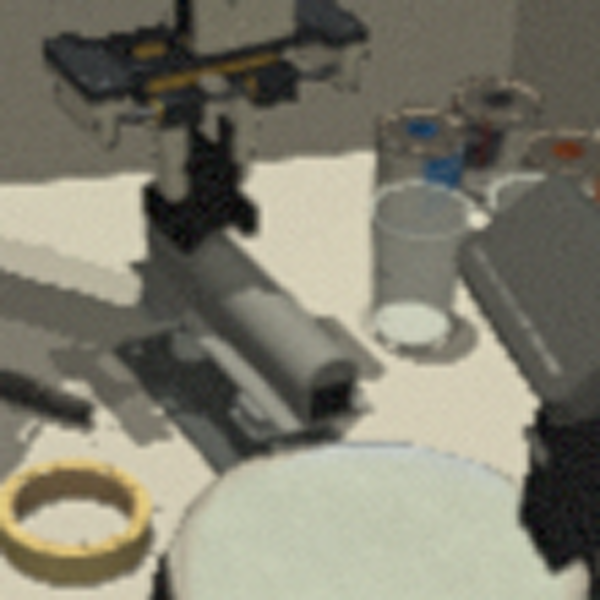

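Request:
drive_tool:
  moves:
    - [0,0,0.01,0,0,0]
    - [0,0,0.02,0,0,0]
    - [0,0,0.03,0,0,0]
    - [0,0,0.035,0,0,0]
    - [0,0,0.04,0,0,0]
    - [0,0,0.04,0,0,0]

```text
clock: 11.95
tool_pos: [0.6009, 0.1965, 0.1308]
orientation: [-178.7, 0.0, 180.0]
force: [-0.0, -0.3, -2.5]
opening: 0.0279
```

Request:
drive_tool:
  moves:
    - [0,0,0.004,0,0,0]
    - [0,0,0.008,0,0,0]
    - [0,0,0.01,0,0,0]
    - [0,0,0.01,0,0,0]

```text
clock: 12.35
tool_pos: [0.6009, 0.1965, 0.1292]
orientation: [-178.7, 0.0, 180.0]
force: [-0.5, -0.2, -3.0]
opening: 0.0279
```

Request:
drive_tool:
  moves:
    - [0,0,0.004,0,0,0]
    - [0,0,0.007,0,0,0]
    - [0,0,0.007,0,0,0]

```text
clock: 12.65
tool_pos: [0.6008, 0.1964, 0.1281]
orientation: [-178.7, 0.0, 180.0]
force: [0.2, 0.0, -2.3]
opening: 0.0281
```

Request:
drive_tool:
  moves:
    - [0,0,0.004,0,0,0]
    - [0,0,0.007,0,0,0]
    - [0,0,0.007,0,0,0]

```text
clock: 12.95
tool_pos: [0.6009, 0.1964, 0.127]
orientation: [-178.7, 0.0, 180.0]
force: [0.1, -0.0, -2.9]
opening: 0.0276
```

Request:
drive_tool:
  moves:
    - [0,0,0.003,0,0,0]
    - [0,0,0.005,0,0,0]
    - [0,0,0.005,0,0,0]

```text
clock: 13.25
tool_pos: [0.601, 0.1965, 0.1266]
orientation: [-178.7, 0.1, 180.0]
force: [-0.7, 0.1, 0.5]
opening: 0.0278
```

Request:
drive_tool:
  moves:
    - [0,0,0.003,0,0,0]
    - [0,0,0.005,0,0,0]
    - [0,0,0.005,0,0,0]

```text
clock: 13.55
tool_pos: [0.6011, 0.1966, 0.1262]
orientation: [-178.8, 0.1, 180.0]
force: [-1.3, 0.4, 3.2]
opening: 0.0281
```

Run:
```python
from h import *
fav(10)
```

```text
t 14.05 F [-1.68  0.76  3.26] sd [0.38 0.42 0.39] M [ 0.292  0.849 -0.041] P [0.6012 0.1966 0.1261] O [1.8124e+02 9.0000e-02 1.7997e+02] op 0.0278
```

Request:
drive_tool:
  moves:
    - [0.001,0,0.002,0,0,0]
    - [0.001,0,0.002,0,0,0]

```text
clock: 14.25
tool_pos: [0.6011, 0.1967, 0.1259]
orientation: [-178.8, 0.1, 180.0]
force: [-2.2, 0.4, 5.9]
opening: 0.0278
```

Run:
```python
from h import *
fav(8)
```

```text
t 14.65 F [-1.85  0.7   5.05] sd [0.44 0.73 0.27] M [ 0.258  0.868 -0.047] P [0.6011 0.1966 0.1259] O [1.8124e+02 1.0000e-01 1.7997e+02] op 0.0275
```

Request:
drive_tool:
  moves:
    - [0.003,0,0,0,0,0]
    - [0.003,0,0,0,0,0]

```text
clock: 14.85
tool_pos: [0.601, 0.1966, 0.126]
orientation: [-178.8, 0.1, 180.0]
force: [-0.7, -0.3, 3.1]
opening: 0.0278
```

Run:
```python
from h import *
fav(8)
```

```text
t 15.25 F [0.12 0.27 4.37] sd [0.5  0.27 0.42] M [0.015 0.13  0.001] P [0.6009 0.1966 0.126 ] O [1.8123e+02 1.3000e-01 1.7997e+02] op 0.0279
```

Request:
drive_tool:
  moves:
    - [0,-0.01,0,0,0,0]
    - [0,-0.025,0,0,0,0]
    - [0,-0.04,0,0,0,0]
    - [0,-0.055,0,0,0,0]
    - [0,-0.06,0,0,0,0]
    - [0,-0.06,0,0,0,0]

```text
clock: 15.85
tool_pos: [0.601, 0.1884, 0.1263]
orientation: [-178.8, 0.2, 180.0]
force: [-1.3, 4.9, 5.0]
opening: 0.0278
```

Run:
```python
from h import *
fav(6)
```

```text
t 16.15 F [-1.36  5.27  4.37] sd [0.5 0.2 0.2] M [ 1.959  0.592 -0.047] P [0.6011 0.1884 0.1263] O [1.8117e+02 1.6000e-01 1.7998e+02] op 0.0278
```

Request:
drive_tool:
  moves:
    - [0.002,-0.015,0,0,0,0]
    - [0.002,-0.03,0,0,0,0]
    - [0.002,-0.05,0,0,0,0]
    - [0.002,-0.07,0,0,0,0]
    - [0.002,-0.08,0,0,0,0]
    - [0.002,-0.08,0,0,0,0]

```text
clock: 16.75
tool_pos: [0.6009, 0.1762, 0.1266]
orientation: [-178.8, 0.2, 180.0]
force: [0.2, 3.5, 3.5]
opening: 0.0277
```

Run:
```python
from h import *
fav(6)
```

```text
t 17.05 F [0.6  3.22 4.14] sd [0.53 0.2  0.28] M [ 1.283 -0.191  0.006] P [0.6009 0.1763 0.1266] O [1.8118e+02 1.7000e-01 1.7998e+02] op 0.028
```

Request:
drive_tool:
  moves:
    - [0,-0.015,0,0,0,0]
    - [0,-0.03,0,0,0,0]
    - [0,-0.05,0,0,0,0]
    - [0,-0.07,0,0,0,0]
    - [0,-0.08,0,0,0,0]
    - [0,-0.08,0,0,0,0]

```text
clock: 17.65
tool_pos: [0.6009, 0.164, 0.1269]
orientation: [-178.8, 0.2, 180.0]
force: [1.5, 3.1, 3.7]
opening: 0.0279
```

Run:
```python
from h import *
fav(5)
```

```text
t 17.9 F [0.9  2.71 3.75] sd [1.05 0.64 0.33] M [ 1.207 -0.341 -0.023] P [0.6009 0.1641 0.1269] O [1.8120e+02 1.6000e-01 1.7998e+02] op 0.0277
```

Request:
drive_tool:
  moves:
    - [-0.001,-0.02,0,0,0,0]
    - [-0.001,-0.04,0,0,0,0]
    - [-0.001,-0.06,0,0,0,0]
    - [-0.001,-0.08,0,0,0,0]
    - [-0.001,-0.1,0,0,0,0]
    - [-0.001,-0.1,0,0,0,0]

```text
clock: 18.5
tool_pos: [0.601, 0.1489, 0.1272]
orientation: [-178.8, 0.2, 180.0]
force: [0.6, 3.5, 3.0]
opening: 0.0279
```

Run:
```python
from h import *
fav(5)
```

```text
t 18.75 F [0.61 3.26 3.89] sd [0.54 0.44 0.24] M [ 1.334 -0.17  -0.016] P [0.601  0.1489 0.1271] O [1.8122e+02 1.5000e-01 1.7998e+02] op 0.0279
```

Request:
drive_tool:
  moves:
    - [-0.001,-0.02,0,0,0,0]
    - [-0.001,-0.04,0,0,0,0]
    - [-0.001,-0.06,0,0,0,0]
    - [-0.001,-0.08,0,0,0,0]
    - [-0.001,-0.1,0,0,0,0]
    - [-0.001,-0.1,0,0,0,0]

```text
clock: 19.35
tool_pos: [0.601, 0.1337, 0.1274]
orientation: [-178.8, 0.1, 180.0]
force: [0.8, 3.7, 3.5]
opening: 0.0279
```

Run:
```python
from h import *
fav(5)
```

```text
t 19.6 F [0.14 2.99 4.05] sd [0.48 0.35 0.48] M [ 1.323 -0.084 -0.006] P [0.601  0.1337 0.1274] O [1.8124e+02 1.4000e-01 1.7998e+02] op 0.0278
```

Request:
drive_tool:
  moves:
    - [0,-0.02,0,0,0,0]
    - [0,-0.04,0,0,0,0]
    - [0,-0.06,0,0,0,0]
    - [0,-0.08,0,0,0,0]
    - [0,-0.1,0,0,0,0]
    - [0,-0.1,0,0,0,0]

```text
clock: 20.2
tool_pos: [0.601, 0.1182, 0.1277]
orientation: [-178.7, 0.1, 180.0]
force: [0.7, 3.3, 3.2]
opening: 0.0277
```

Run:
```python
from h import *
fav(5)
```

```text
t 20.45 F [1.15 1.79 3.59] sd [0.4  0.49 0.47] M [ 0.821 -0.406 -0.005] P [0.601  0.1183 0.1277] O [1.8128e+02 1.2000e-01 1.7998e+02] op 0.0278
```

Request:
drive_tool:
  moves:
    - [-0.0015,-0.02,0.0005,0,0,0]
    - [-0.0015,-0.04,0.0005,0,0,0]
    - [-0.0015,-0.06,0.0005,0,0,0]
    - [-0.0015,-0.08,0.0005,0,0,0]
    - [-0.0015,-0.1,0.0005,0,0,0]
    - [-0.0015,-0.1,0.0005,0,0,0]

```text
clock: 21.05
tool_pos: [0.6011, 0.1027, 0.128]
orientation: [-178.7, 0.1, 180.0]
force: [0.8, 2.7, 3.9]
opening: 0.0281
```

Run:
```python
from h import *
fav(5)
```

```text
t 21.3 F [0.87 1.59 2.87] sd [0.47 0.56 0.41] M [ 0.782 -0.194 -0.01 ] P [0.6011 0.1029 0.1279] O [1.8132e+02 1.0000e-01 1.7997e+02] op 0.0278
```

Request:
drive_tool:
  moves:
    - [-0.0015,-0.02,0.001,0,0,0]
    - [-0.0015,-0.04,0.001,0,0,0]
    - [-0.0015,-0.06,0.001,0,0,0]
    - [-0.0015,-0.08,0.001,0,0,0]
    - [-0.0015,-0.1,0.001,0,0,0]
    - [-0.0015,-0.1,0.001,0,0,0]

```text
clock: 21.9
tool_pos: [0.6013, 0.0874, 0.1281]
orientation: [-178.7, 0.1, 180.0]
force: [0.6, 3.8, 3.2]
opening: 0.0278
```

Run:
```python
from h import *
fav(5)
```

```text
t 22.15 F [0.02 2.23 3.72] sd [0.54 0.76 0.27] M [ 0.955  0.092 -0.006] P [0.6012 0.0875 0.1281] O [1.8136e+02 8.0000e-02 1.7997e+02] op 0.0277
```

Request:
drive_tool:
  moves:
    - [0,-0.02,0.0005,0,0,0]
    - [0,-0.04,0.0005,0,0,0]
    - [0,-0.06,0.0005,0,0,0]
    - [0,-0.08,0.0005,0,0,0]
    - [0,-0.1,0.0005,0,0,0]
    - [0,-0.1,0.0005,0,0,0]

```text
clock: 22.75
tool_pos: [0.6012, 0.0719, 0.1284]
orientation: [-178.6, 0.1, 180.0]
force: [0.2, 1.7, 2.9]
opening: 0.0279
```

Run:
```python
from h import *
fav(5)
```

```text
t 23.0 F [1.22 0.8  2.94] sd [0.47 1.04 0.52] M [ 0.514 -0.214 -0.015] P [0.6012 0.072  0.1284] O [1.8140e+02 7.0000e-02 1.7997e+02] op 0.0279
```

Request:
drive_tool:
  moves:
    - [-0.002,-0.02,0.001,0,0,0]
    - [-0.002,-0.04,0.002,0,0,0]
    - [-0.002,-0.05,0.002,0,0,0]
    - [-0.002,-0.05,0.002,0,0,0]

```text
clock: 23.4
tool_pos: [0.6014, 0.0645, 0.1283]
orientation: [-178.6, 0.1, 180.0]
force: [-0.9, 4.2, 2.5]
opening: 0.0278
```

Run:
```python
from h import *
fav(10)
```

```text
t 23.9 F [-1.3   3.64  3.29] sd [0.37 0.3  0.55] M [ 1.557  0.459 -0.012] P [0.6014 0.0645 0.1283] O [1.8141e+02 6.0000e-02 1.7998e+02] op 0.0278
```

Request:
drive_tool:
  moves:
    - [0.0015,0,0.001,0,0,0]
    - [0.0015,0,0.001,0,0,0]
    - [0.0015,0,0.001,0,0,0]

```text
clock: 24.2
tool_pos: [0.6013, 0.0645, 0.1283]
orientation: [-178.6, 0.1, 180.0]
force: [-0.5, 4.0, 4.0]
opening: 0.0275
```

Run:
```python
from h import *
fav(8)
```

```text
t 24.6 F [-0.35  2.91  3.97] sd [0.21 0.58 0.45] M [ 1.392  0.174 -0.004] P [0.6013 0.0645 0.1283] O [1.8141e+02 7.0000e-02 1.7998e+02] op 0.0278
```

Request:
drive_tool:
  moves:
    - [0,0,0,0,0,0]
    - [0,0,0,0,0,0]
    - [0,0,0,0,0,0]
    - [0,0,0,0,0,0]
    - [0,0,0,0,0,0]
  fingers: 0.4

```text
clock: 25.1
tool_pos: [0.6011, 0.0643, 0.128]
orientation: [-178.6, 0.0, 180.0]
force: [0.1, -0.0, -0.3]
opening: 0.0595
```

Run:
```python
from h import *
fav(5)
snap("wrist",9)
```

```text
t 25.35 F [0.19 0.43 0.44] sd [0.32 0.6  0.56] M [0.107 0.104 0.043] P [0.6013 0.0645 0.1282] O [1.8141e+02 6.0000e-02 1.7998e+02] op 0.0613
```

View pics/wrist9.png

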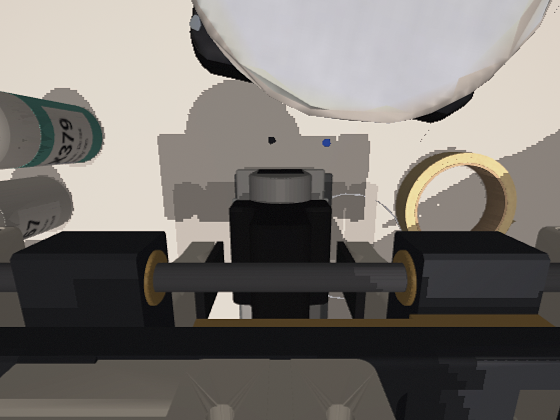

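Request:
drive_tool:
  moves:
    - [0,0,-0.05,0,0,0]
    - [0,0,-0.12,0,0,0]
    - [0,0,-0.25,0,0,0]
    - [0,0,-0.5,0,0,0]
    - [0,0,-0.8,0,0,0]
    - [0,0,-1,0,0,0]
    - [0,0,-1,0,0,0]
    - [0,0,-1,0,0,0]

```text
clock: 26.2
tool_pos: [0.6013, 0.0684, 0.2798]
orientation: [-178.7, 0.2, 180.0]
force: [-0.7, -0.8, -1.1]
opening: 0.0616
```

Run:
```python
from h import *
fav(3)
snap("wrist",10);snap("scene",10);snap("top",10)
i=cv2.imread("pics/scene10.png");cv2.imwrite("pics/scene10a.png",cv2.resize(i[110:220,250:360],(600,600),interpolation=cv2.INTER_CUBIC))
```

```text
t 26.35 F [ 0.32 -0.03 -0.49] sd [0.3  0.69 0.18] M [ 0.07   0.116 -0.012] P [0.6006 0.0681 0.2778] O [181.41 120.02 179.97] op 0.0616
```

View pics/scene10a.png

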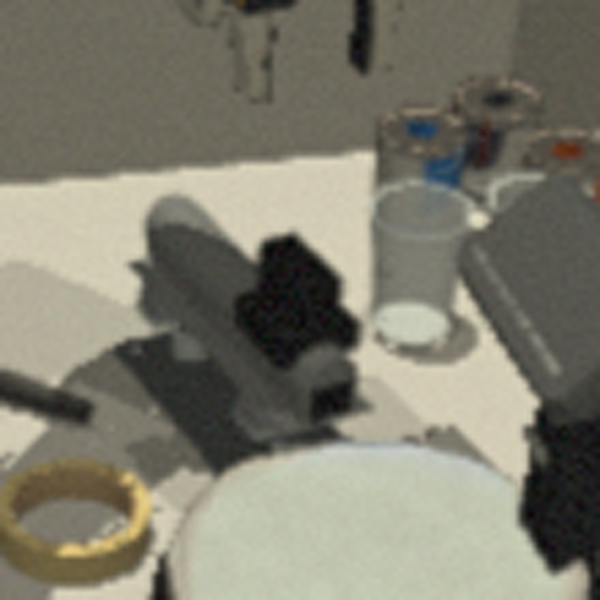

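View pics/wrist10.png

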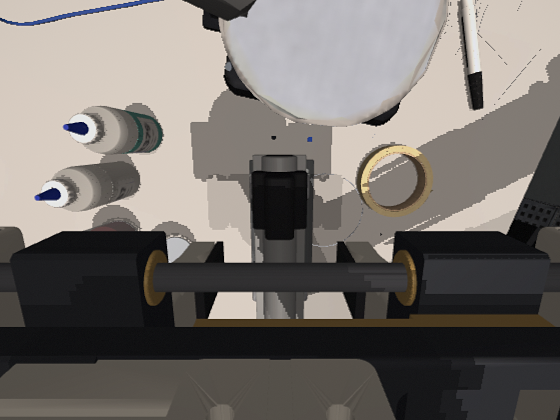

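Run:
```python
from h import *
s=load("wrist",10)
for u,v,z in [(279,173,.157),(279,239,.157),(266,205,.157),(294,205,.157),(253,172,.121),(308,172,.121),(255,229,.121),(306,229,.121)]: print(plane(s,u,v,z).round(4))
```

```text
[0.6008 0.0346 0.157 ]
[0.6009 0.097  0.157 ]
[0.6129 0.0641 0.157 ]
[0.587  0.0641 0.157 ]
[0.6273 0.0373 0.121 ]
[0.5714 0.0374 0.121 ]
[0.6264 0.0977 0.121 ]
[0.5723 0.0977 0.121 ]
```

```bash
python3 -c "
from plant import ticket
print(ticket.close_job())"
```

```text
the job is handed in; nothing more can be done
None
```

I bedded the 20 mm pad on the left-hand end of the trim, drew it along to the right-hand end without lifting it off, and handed the job in. It reported no verdict.

- **Pad choice:** I picked it by mouth width in the wrist pictures. The mouth was about 0.6 of the pad width, against about 0.4 and 0.83 for the other two. It was the black pad farthest from the robot.
- **Bedding:** I bedded it about 65 mm left of middle. The averaged downforce was 6 to 8 N, and I trimmed the side force to about 0 N before drawing.
- **Drawing:** I went in short steps with a force check at the end of each. Downforce was 5.5 to 7 N and side force within about 1.4 N. By my calculation each lip took roughly 3.5 to 6 N, but lip forces were not measured directly. Forces between checks were not recorded.
- **Final position:** The last picture puts the pad centre about 65 mm right of middle and centred on the trim. It looks upright, with the gripper open and about 0.12 m clear of it.
- **Time:** About 26.5 s of the 64 s allowed.
- **Disagreement:** The trim slope seen by the camera was about 0.018 rad, and the draw gave about the same, 0.017 to 0.018. The moment readings were inconsistent on whether the load was centred along the pad. I did not resolve this and left the tilt as it was.

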